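# Arm and start the disk-drive tester

### The arm

A 6-joint arm with a two-finger parallel gripper is mounted at the origin on the work surface. World frame = base frame: x ahead of the robot, y to its left, z up, the work surface at z = 0. Lengths are in m, angles in rad, forces in N, time in s.
With the tool pointing down it reaches from about 0.225 to 0.875 m from the base axis. Payload 3.4 kg.
Tool frame: the origin (TCP) lies between the finger pads; the fingertips stand 8 mm ahead of it and the grasp point (between the pads) lies 11 mm behind it; z points along the fingers, y is the line along which they close (so a half turn about z gives the same grasp; the last joint's range is limited). The gripper opens to 85 mm and grips with 20 to 120 N. Pads are 22 mm wide; open, the fingers measure 114 mm over their backs; the gripper's body (76 mm by 85 mm) begins 54 mm behind the grasp point. The pads swing forward as they close: fully open they stand 13 mm farther back than shut.
Start: joints at [-1.291, 0.276, 1.505, -0, 1.361, -0.121], TCP at [0.224, -0.529, 0.239] pointing down, gripper open.
Joint ranges: [-2.89, 2.89], [-0.75, 2.08], [0.22, 2.7], [-1.18, 4.32], [0.11, 2.71], [-2.7, 2.7]. Speed limits (rad/s): [2.57, 2.57, 3.14, 3.14, 3.14, 3.14].

### API

Orientations are given as a unit quaternion [w, x, y, z].
In Python, from rig import manip gives the robot as it stands.
- The arm moves only by the tool move_arm, never from a script. Its argument "deltas" is a list that holds one entry, the list of rows, each a list of 5 numbers: the shift along the tool's x, y, z normalised to -1 to 1, where 1 is 80 cm, then the turn about the tool's z normalised to -1 to 1, where 1 is 120 degrees, then the closure, from -1 (fully open) to 1 (shut). In form: [[[tx, ty, tz, twist, grip], ...]]. A call has 1 to 12 rows; each row is the pose to reach, as a shift and turn from the pose commanded when the call began, along the tool's axes at that moment; what a row does not reach only later rows make up. A row lasts 1/10 s, in which the tool goes at most 50 mm and 8.59 degrees, less where a joint would pass 70% of its speed; a pose out of reach is approached as far as the arm can. A call with a number of a shift or a turn outside -1 to 1 is refused whole. A call with a gripper value outside its range is refused whole. The fingers move at their own pace and stop on an object; "squeeze" is the grip in N (left out, the last holds). Time passes only in rows, so rows that repeat a pose let the fingers close. It gives the time, the measured TCP pose, the force, the opening and the grip force at its end, in the units of the state.
- manip.get_state(): the state, without advancing time (a new reading comes with each control period).
- manip.get_image(name): name is "scene" or "side" or "wrist"; returns the picture (384x512x3 uint8, red, green, blue); there is no depth.
- manip.camera_params(name): a dict with "fx", "fy", "cx", "cy" (pixels), "dist" ([k1, k2, p1, p2, k3] as OpenCV has them; the pictures are not rectified), "R" (3x3) and "t" (3): a world point X has camera coordinates R X + t; the wrist camera has in their place "tool_from_camera" (4x4, takes a point from camera to tool coordinates, whose origin is the TCP and whose axes are the flange's). Camera axes: x right, y down, z forward; pixel columns grow to the right and rows downward; lengths in m; the calibration is good to about 2 mm. A picture is of the moment at which its call begins: read the wrist's pose just before it. camera_params takes no time and is no camera call.
- manip.sign_off(): hands the job in; it is judged then, once.
The state is a dict: "clock": time; "qpos": joint angles; "qd": joint speeds; "effort": joint torques, N m; "position": TCP position; "ee_rot": TCP orientation; "contact_force": force on the tool from outside, world axes, zero at the start; "moment": the same for the moment, N m; "width": finger opening in m; "gripper_force": force on a finger pad.
Only numpy, scipy, OpenCV 4.12 (cv2) and the standard library are available. Lean on these libraries where they do the work, as an engineer would, in place of code of your own. Each camera call takes 0.05 s, during which the arm holds its last target. There are 200 camera calls.

### The job

On the clean-room bench an opened disk drive lies in its test dock, ready for a spin test. First press the stiff square yellow arming key down firmly until it clicks, hold it a moment and let it come up again; then press the light-touch round green start key in the same way. Do not press the red abort key, and do not shift the drive.

Things in the scene. Friction and masses are not known exactly. Their poses are not given: they have to be found in the camera images.
- key_yellow_top (a point): Centre of the top face of the stiff arming key: a square yellow cap 36 x 36 mm with a black ring round its foot, on a grey box 76 x 76 mm and 40 mm high, screwed to the bench mat (2 mm thick). The cap stands 18 mm proud of its box, so its untouched top lies 60 mm above the work surface. The three key boxes stand in a row across the mat in any order; z up, x and y along the sides of its box; the point moves down with the cap.
- key_yellow (a joint): The stiff yellow arming key. Its joint reads the travel in m: 0 up, growing as it is pressed straight down, stop at 0.010; it clicks at 0.006 and springs back up by itself. It starts to move at about 5 N, clicks at about 11 N and is at its stop at about 15 N: a firm push is needed, a 6 N force stop would halt short of the click.
- key_green_top (a point): Centre of the top face of the light start key: a round green cap 36 mm in diameter with a steel ring round its foot, on a grey box 76 x 76 mm and 40 mm high, screwed to the bench mat (2 mm thick). The cap stands 18 mm proud of its box, so its untouched top lies 60 mm above the work surface; z up, x and y along the sides of its box; the point moves down with the cap.
- key_green (a joint): The light-touch green start key. Its joint reads the travel in m: 0 up, growing as it is pressed straight down, stop at 0.010; it clicks at 0.006 and springs back up by itself. It starts to move at about 1.2 N, clicks at about 3 N and is at its stop at about 4.2 N.
- key_red (a joint): The round red abort key (36 mm cap, same box, height and travel as the green one), to be left alone. Its joint reads the travel in m: 0 up, growing as it is pressed straight down, stop at 0.010; it clicks at 0.006 and springs back up by itself. It starts to move at about 2.5 N, clicks at about 6 N and is at its stop at about 8 N.
- drive: The opened disk drive, 102 x 147 x 26 mm, black case with a shiny platter, 0.55 kg, lying loose in a low black dock beyond the row of keys. Its origin is the centre of its underside, 14 mm above the work surface; z up, y along its long side. To be left where it is. A parts bin, a rubber blower and a pair of tweezers also lie about; apart from the keys nothing near is higher than 100 mm.
Things that resemble listed ones, but are neither listed nor needed, are in the scene too. Leave any orange look-alike of the part that bears key_yellow_top alone. What is shaped like the part that bears key_green_top but pink is not meant.

How it is judged:
By the outcome, as a careful person would: the job done as asked, in the order asked, and still so for the second after the job is handed in, with the robot touching nothing.
It also fails if it takes over 48 s, if anything falls off the work surface, if the arm or the gripper's body presses on something with over 40 N, if the wrist force passes 120 N, or if a joint passes its speed limit or range.

## Working session

There is one attempt and no reset: what is moved stays moved. The work goes in short steps, Python scripts to look and compute and a tool call to move; the robot and the scene stay as the last step left them, time stands still between calls to the robot, and variables do not carry over. Pictures are saved under pics/ and viewed, at most 10 in all, crops included, and the job is handed in when it is done.

Besides the shell and the picture viewer there is one more tool, called after "Call:" as a command line: name --argument value ..., lists and objects as JSON in quotes. move_arm: Moves the arm, as the interface text tells. Scaled input: -1 to 1 covers 80 cm each way for a shift and 120 degrees each way for a turn. Its arguments: {"type":"object","properties":{"deltas":{"type":"array","items":{"type":"array","items":{"type":"array","items":{"type":"number","minimum":-1,"maximum":1}}}},"squeeze":{"type":"number"}},"required":["deltas"]}

```bash
mkdir -p pics; python3 - <<'E'
from rig import manip
import cv2,numpy as np
s=manip.get_state();print(s['clock'],s['position'],s['ee_rot'],s['width'])
a=manip.get_image('scene');b=manip.get_image('side')
for n,i in(('scene',a),('side',b)):cv2.imwrite(f'pics/{n}0.png',i[:,:,::-1])
cv2.imwrite('pics/both.png',cv2.resize(np.vstack([a,b])[:,:,::-1],None,fx=.78,fy=.78))
for n in('scene','side'):print({k:np.round(v,3).tolist() for k,v in manip.camera_params(n).items()})
E
```

```text
0.0 [ 0.22418598 -0.52890217  0.23842369] [-9.50121348e-04  9.79981031e-01  1.99088595e-01 -9.12420576e-05] 0.08541626275952552
{'fx': 428.246, 'fy': 428.246, 'cx': 259.112, 'cy': 188.597, 'dist': [0.02, 0.0, 0.0, 0.0, 0.0], 'R': [[-0.592, 0.806, -0.006], [0.536, 0.388, -0.75], [-0.602, -0.447, -0.661]], 't': [0.37, -0.241, 1.246]}
{'fx': 484.729, 'fy': 484.729, 'cx': 248.986, 'cy': 187.476, 'dist': [-0.114, 0.0, 0.0, 0.0, 0.0], 'R': [[0.997, -0.074, 0.019], [-0.044, -0.76, -0.648], [0.063, 0.645, -0.761]], 't': [-0.566, 0.031, 1.199]}
```

View pics/scene0.png

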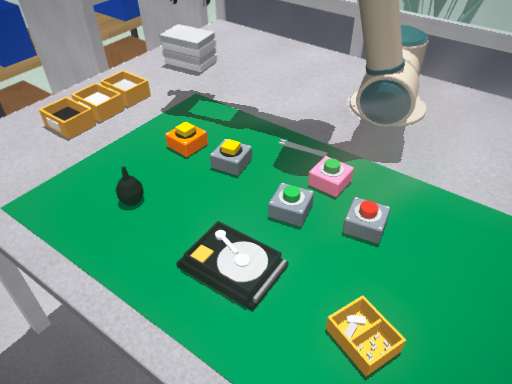

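View pics/side0.png

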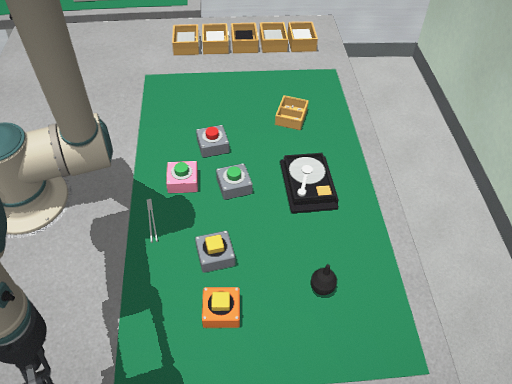

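Candidates:
- **Yellow caps:** scene (231,147) on a grey box and (185,130) on an orange box. The grey one fits; the orange is the look-alike.
- **Green caps:** scene (292,194) on a grey box and (332,166) on a pink box. The grey one fits.
- **Red abort key:** scene (369,209).

I'll locate the two grey ones and confirm them in a crop.

```bash
cat > h.py <<'E'
from rig import manip
import cv2,numpy as np
def ray(n,uv,z):
    c=manip.camera_params(n);K=np.array([[c['fx'],0,c['cx']],[0,c['fy'],c['cy']],[0,0,1]])
    p=cv2.undistortPoints(np.array([[uv]],float),K,np.array(c['dist'],float))[0,0]
    R=np.array(c['R']);C=-R.T@np.array(c['t']);d=R.T@np.r_[p,1];return C+d*(z-C[2])/d[2]
def blobs(img,lo,hi,amin=40):
    m=cv2.inRange(cv2.cvtColor(img,cv2.COLOR_RGB2HSV),lo,hi)
    k,_,st,ce=cv2.connectedComponentsWithStats(m)
    return m,[(ce[i],st[i]) for i in range(1,k) if st[i,4]>=amin]
E
python3 - <<'E'
from h import *
for n in('scene','side'):
    im=cv2.imread(f'pics/{n}0.png')[:,:,::-1].copy()
    for col,lo,hi in(('yel',(24,150,120),(32,255,255)),('grn',(55,150,100),(66,230,255)),('red',(0,180,120),(4,255,255))):
        for c,s in blobs(im,lo,hi)[1]:
            if s[4]<600: print(n,col,c.round(1),s.tolist(),ray(n,c,.06).round(4))
a=cv2.imread('pics/scene0.png')[110:250,150:400];b=cv2.imread('pics/side0.png')[110:340,150:280]
b=cv2.resize(b,None,fx=2,fy=2);a=cv2.resize(a,None,fx=2,fy=2)
o=np.zeros((460,770,3),np.uint8);o[:280,:500]=a;o[:,505:765]=b;cv2.imwrite('pics/crop.png',o)
E
```

```text
scene yel [185.  128.6] [174, 122, 21, 15, 202] [ 0.4922 -0.3232  0.06  ]
scene yel [230.2 146.6] [221, 139, 19, 16, 225] [ 0.4855 -0.1852  0.06  ]
scene yel [201.4 252.9] [191, 245, 21, 17, 183] [ 0.7635 -0.0243  0.06  ]
scene grn [331.9 162.9] [325, 159, 14, 8, 89] [0.4013 0.0362 0.06  ]
scene red [369.1 208.2] [361, 201, 17, 17, 200] [0.4856 0.1655 0.06  ]
side yel [214.6 241.4] [206, 235, 17, 15, 151] [ 0.4768 -0.1936  0.06  ]
side yel [220.7 298.3] [212, 292, 18, 15, 206] [ 0.4848 -0.3323  0.06  ]
side red [211.5 132.8] [206, 127, 12, 12, 121] [0.4783 0.152  0.06  ]
```

View pics/crop.png

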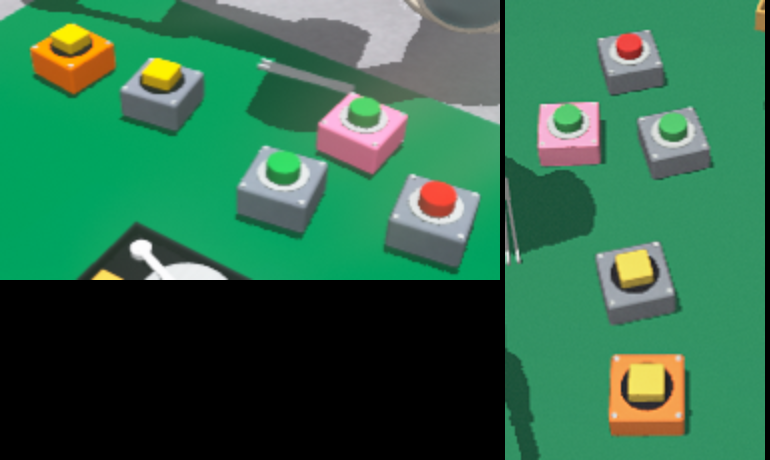

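The crop confirms it. The wanted keys are on grey boxes: yellow at scene (230,147) and green at (292,192). Orange and pink are the look-alikes. I'll move above yellow with the gripper shut.

Call:
move_arm --deltas '[[[0.461,-0.266,0,0,1],[0.461,-0.266,0,0,1],[0.461,-0.266,0,0,1],[0.461,-0.266,0,0,1],[0.461,-0.266,0,0,1],[0.461,-0.266,0,0,1],[0.461,-0.266,0,0,1],[0.461,-0.266,0,0,1],[0.461,-0.266,0,0,1],[0.461,-0.266,0,0,1],[0.461,-0.266,0,0,1],[0.461,-0.266,0,0,1]]]'

```text
clock: 1.3
position: [0.4802, -0.1904, 0.239]
ee_rot: [0.0, 0.98, 0.199, -0.001]
contact_force: [-0.5, -0.8, 0.5]
width: 0.0
gripper_force: 0.0
```

```bash
cat >> h.py <<'E'
from scipy.spatial.transform import Rotation as Ro
def pose(s):
    w,x,y,z=s['ee_rot'];return Ro.from_quat([x,y,z,w]).as_matrix(),np.array(s['position'])
def wray(s,uv,z):
    c=manip.camera_params('wrist');K=np.array([[c['fx'],0,c['cx']],[0,c['fy'],c['cy']],[0,0,1]])
    p=cv2.undistortPoints(np.array([[uv]],float),K,np.array(c['dist'],float))[0,0]
    T=np.array(c['tool_from_camera']);R,t=pose(s)
    C=R@T[:3,3]+t;d=R@T[:3,:3]@np.r_[p,1];return C+d*(z-C[2])/d[2]
E
python3 - <<'E'
from h import *
s=manip.get_state();im=manip.get_image('wrist');cv2.imwrite('pics/w1.png',im[:,:,::-1])
print(s['clock'],s['position'],s['ee_rot'],s['width'],s['contact_force']);print(manip.camera_params('wrist'))
for col,lo,hi in(('yel',(22,120,100),(34,255,255)),('grn',(50,120,80),(68,235,255)),('red',(0,150,120),(5,255,255))):
    for c,st in blobs(im,lo,hi,200)[1]: print(col,c.round(1),st.tolist(),wray(s,c,.06).round(4))
E
```

```text
1.3 [ 0.48017602 -0.19041853  0.23904443] [ 1.22451251e-04  9.80068430e-01  1.98659447e-01 -5.31289943e-04] 1.3815592219907817e-05 [-0.47805961 -0.77388994  0.54710492]
{'fx': 282.92982602656514, 'fy': 282.92982602656514, 'cx': 258.9486903298879, 'cy': 189.65905598867363, 'dist': array([-0.00178114,  0.        ,  0.        ,  0.        ,  0.        ]), 'tool_from_camera': array([[-4.64723762e-05, -9.58451863e-01, -2.85254315e-01,
         7.16248432e-02],
       [ 9.99999848e-01, -2.01259902e-04,  5.13315842e-04,
        -6.54192016e-04],
       [-5.49398781e-04, -2.85254248e-01,  9.58451727e-01,
        -1.34012179e-01],
       [ 0.00000000e+00,  0.00000000e+00,  0.00000000e+00,
         1.00000000e+00]])}
yel [260.2 174.8] [243, 157, 36, 36, 1021] [ 0.4768 -0.1929  0.06  ]
yel [367.9 211.9] [348, 193, 42, 39, 990] [ 0.4848 -0.3279  0.06  ]
grn [96.3 52.5] [77, 34, 41, 38, 1129] [0.5291 0.009  0.06  ]
grn [ 47.3 159.7] [32, 145, 32, 30, 712] [0.4    0.0335 0.06  ]
```

View pics/w1.png

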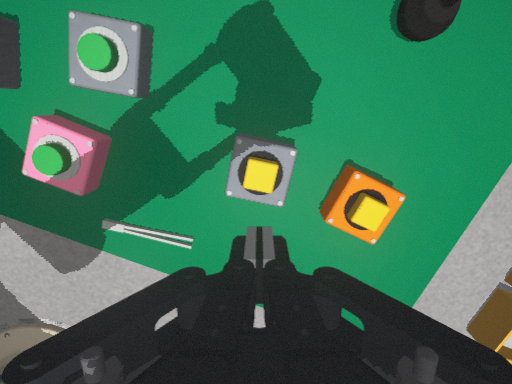

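Wrist view: the wanted yellow key is at (260,175), the orange look-alike at (368,212), the wanted green at (96,52) and the pink at (47,160). Going down to just above yellow.

Call:
move_arm --deltas '[[[-0.005,0.0015,0.06,0,1],[-0.005,0.0015,0.12,0,1],[-0.005,0.0015,0.17,0,1],[-0.005,0.0015,0.195,0,1],[-0.005,0.0015,0.2,0,1],[-0.005,0.0015,0.2,0,1],[-0.005,0.0015,0.2,0,1]]]'

```text
clock: 2.05
position: [0.4786, -0.1935, 0.0807]
ee_rot: [0.001, 0.98, 0.199, 0.001]
contact_force: [0.9, -0.6, 0.3]
width: 0.0003
gripper_force: 0.0
```

```bash
python3 - <<'E'
from h import *
s=manip.get_state();a=manip.get_image('side');b=manip.get_image('scene');w=manip.get_image('wrist')
print(s['position'],s['contact_force'])
r=lambda i,f:cv2.resize(i,None,fx=f,fy=f)
o=np.hstack([r(a[190:290,160:270],3.6)[:360],r(b[90:190,180:290],3.6)[:360]]);cv2.imwrite('pics/c2.png',o[:,:,::-1])
E
```

```text
[ 0.47858438 -0.1934642   0.08069496] [ 0.88358416 -0.55889855  0.25769958]
```

View pics/c2.png

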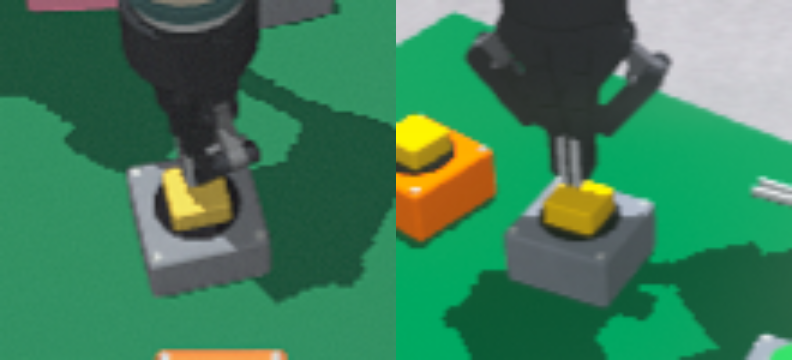

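The shut fingertips hang just over the wanted yellow cap. Pressing in small steps.

Call:
move_arm --deltas '[[[0,0,0.01,0,1],[0,0,0.016,0,1],[0,0,0.019,0,1],[0,0,0.022,0,1],[0,0,0.024,0,1],[0,0,0.025,0,1],[0,0,0.025,0,1]]]'

```text
clock: 2.9
position: [0.478, -0.1924, 0.0605]
ee_rot: [0.0, 0.98, 0.199, 0.0]
contact_force: [-1.8, 0.5, 12.5]
width: 0.0002
gripper_force: 6.1
```

Call:
move_arm --deltas '[[[0,0,0.0015,0,1],[0,0,0.0025,0,1],[0,0,0.0025,0,1],[0,0,0.0025,0,1],[0,0,0.0025,0,1],[0,0,0.0025,0,1]]]'

```text
clock: 3.5
position: [0.478, -0.1924, 0.0588]
ee_rot: [0.001, 0.98, 0.199, 0.0]
contact_force: [-2.6, 2.3, 13.5]
width: -0.0002
gripper_force: 6.9
```

Yellow clicked: about 9 mm of travel at 13.5 N, held for over half a second. Lifting off and moving towards green.

Call:
move_arm --deltas '[[[0,0,-0.02,0,1],[0,0,-0.08,0,1],[0,0,-0.14,0,1],[0.03,-0.04,-0.175,0,1],[0.065,-0.085,-0.175,0,1],[0.1,-0.13,-0.175,0,1],[0.13,-0.17,-0.175,0,1],[0.157,-0.207,-0.175,0,1],[0.157,-0.207,-0.175,0,1],[0.157,-0.207,-0.175,0,1],[0.157,-0.207,-0.175,0,1]]]'

```text
clock: 4.6
position: [0.5284, 0.0084, 0.1969]
ee_rot: [0.0, 0.98, 0.199, -0.001]
contact_force: [0.4, 0.5, -0.1]
width: 0.0
gripper_force: 0.0
```

```bash
python3 - <<'E'
from h import *
s=manip.get_state();im=manip.get_image('wrist');cv2.imwrite('pics/w3.png',im[:,:,::-1])
R,p=pose(s);print(s['clock'],p,s['contact_force'])
for col,lo,hi in(('yel',(22,120,100),(34,255,255)),('grn',(50,120,80),(68,235,255)),('red',(0,150,120),(5,255,255))):
    for c,st in blobs(im,lo,hi,200)[1]:
        X=wray(s,c,.06);print(col,c.round(1),st.tolist(),X.round(4),(R.T@(X-p)/.8).round(4))
E
```

```text
4.6 [0.52835834 0.0084449  0.19691612] [ 0.39122472  0.45977685 -0.13736319]
yel [403.7 285.5] [382, 268, 44, 38, 1148] [ 0.4799 -0.1865  0.06  ] [-0.1506  0.2007  0.1714]
yel [499.8 318.9] [482, 300, 30, 42, 770] [ 0.4845 -0.3131  0.06  ] [-0.207   0.3487  0.1715]
grn [255.4 176.6] [239, 159, 34, 36, 932] [0.5307 0.0137 0.06  ] [ 0.0055 -0.005   0.1711]
grn [194.6 263.3] [178, 256, 31, 19, 281] [0.416  0.0371 0.06  ] [-0.1152 -0.0878  0.1712]
red [ 98.1 165.6] [79, 148, 39, 36, 1077] [0.4812 0.1592 0.06  ] [ 0.0193 -0.1966  0.1711]
```

View pics/w3.png

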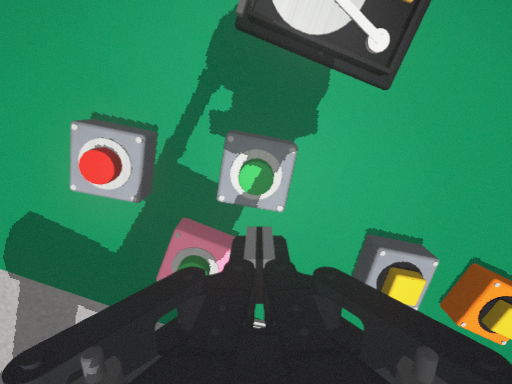

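The grey-boxed green key is at (255,177), almost under the tool. The yellow cap is up again. Going down.

Call:
move_arm --deltas '[[[0.005,-0.005,0.05,0,1],[0.005,-0.005,0.1,0,1],[0.005,-0.005,0.135,0,1],[0.005,-0.005,0.145,0,1],[0.005,-0.005,0.145,0,1],[0.005,-0.005,0.145,0,1]]]'

```text
clock: 5.25
position: [0.532, 0.0137, 0.0825]
ee_rot: [0.0, 0.98, 0.199, 0.001]
contact_force: [0.1, -0.5, 0.4]
width: -0.0002
gripper_force: 0.0
```

Call:
move_arm --deltas '[[[0,0,0.01,0,1],[0,0,0.016,0,1],[0,0,0.019,0,1],[0,0,0.022,0,1],[0,0,0.024,0,1],[0,0,0.025,0,1],[0,0,0.025,0,1]]]'

```text
clock: 5.95
position: [0.5311, 0.0143, 0.0615]
ee_rot: [0.0, 0.98, 0.199, 0.0]
contact_force: [-0.1, -0.5, 2.5]
width: -0.0002
gripper_force: 1.4
```

Call:
move_arm --deltas '[[[0,0,0.002,0,1],[0,0,0.003,0,1],[0,0,0.0035,0,1],[0,0,0.0035,0,1],[0,0,0.0035,0,1],[0,0,0.0035,0,1],[0,0,0.0035,0,1]]]'

```text
clock: 6.65
position: [0.5311, 0.0143, 0.0586]
ee_rot: [0.0, 0.98, 0.199, 0.0]
contact_force: [1.0, -0.3, 3.8]
width: -0.0
gripper_force: 1.9
```

Green clicked: about 9 mm of travel at 3.8 N, held. Lifting off.

Call:
move_arm --deltas '[[[0,0,-0.02,0,1],[0,0,-0.08,0,1],[0,0,-0.14,0,1],[0,0,-0.17,0,1],[0,0,-0.17,0,1],[0,0,-0.17,0,1]]]'

```text
clock: 7.25
position: [0.53, 0.0147, 0.1939]
ee_rot: [-0.0, 0.98, 0.199, -0.001]
contact_force: [-0.4, -0.1, -0.6]
width: 0.0004
gripper_force: 0.0
```

```bash
python3 - <<'E'
from h import *
s=manip.get_state();print(s['clock'],s['position'],s['contact_force'])
im=manip.get_image('side');cv2.imwrite('pics/s4.png',im[:,:,::-1])
E
```

```text
7.25 [0.52999353 0.01467286 0.19389532] [-0.39993116 -0.05669033 -0.58296776]
```

View pics/s4.png

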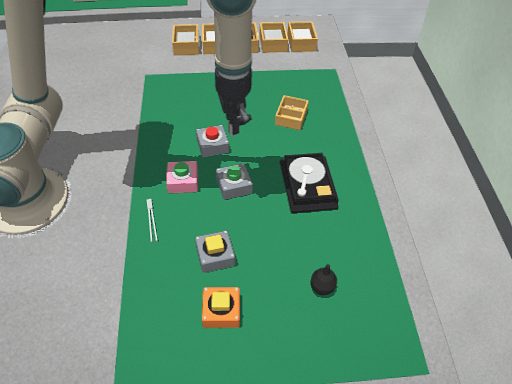

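The side view shows the keys up, the drive unmoved at (309,182) and the arm clear of everything. Handing in.

```bash
python3 -c "
from rig import manip
print(manip.sign_off())"
```

```text
the job is handed in; nothing more can be done
None
```

I pressed the yellow arming key and then the green start key, each about 9 mm down (past the 6 mm click), held briefly and released; the red key and the drive were not touched, and the job was handed in at about 7.3 s.

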